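# Hang the plate shelf on its rung

## Robot

A 6-joint arm with a two-finger parallel gripper is mounted at the origin on a cart in front of the work surface, level with it; the furniture and walls round the work are solid. World frame = base frame: x ahead of the robot, y to its left, z up, the work surface at z = 0. Lengths are in mm, angles in rad, forces in N, time in s.
With the tool pointing down it reaches from about 275 to 1000 mm from the base axis. Payload 8.4 kg.
Tool frame: the origin (TCP) lies between the finger pads; the fingertips stand 22 mm ahead of it and the grasp point (between the pads) lies 3 mm ahead of it (r.nose_length is the distance from the TCP to the fingertips, in mm); z points along the fingers, y is the direction in which the jaws open and shut (so a half turn about z gives the same grasp; the last joint's range is limited). The gripper opens to 85 mm and grips with 20 to 120 N. Pads are 22 mm wide; open, the fingers measure 114 mm over their backs; the gripper's body (76 mm by 85 mm) begins 54 mm behind the grasp point. The pads swing forward as they close: fully open they stand 13 mm farther back than shut.
Start: joints at [1.314, 0.353, 1.633, -0, 1.155, -0.002], TCP at [157.531, 604.824, 253.281] pointing down, gripper open.
Joint ranges: [-2.63, 2.63], [-0.92, 2.1], [0.06, 2.66], [-1.3, 4.44], [0, 2.69], [-3.02, 3.02]. Speed limits (rad/s): [2.22, 2.22, 2.79, 3.14, 3.14, 3.14].

## Interface

Orientations are given as [roll, pitch, yaw] about the fixed x, y, z axes, in that order (R = Rz(yaw) Ry(pitch) Rx(roll)).
In Python, from rig import r, viewer, order gives the robot as it stands.
- The arm moves only by the shell command python3 -m inch 'ROWS' [FORCE]. ROWS is JSON, a list of rows, each a list of 7 numbers: the opening, from 0 (shut) to 1 (fully open), then the shift along the tool's x, y, z in mm, then the turn, a rotation vector about the tool's x, y, z in degrees. A call has 1 to 8 rows; each row shifts and turns the pose as measured when the row begins, along the tool's axes as they then stand; what a row does not reach is not made up. A row lasts 1/10 s, in which the tool goes at most 50 mm and 8.59 degrees, less where a joint would pass 70% of its speed; a pose out of reach is approached as far as the arm can. A call is refused whole if a number of a shift passes 50 or a number of a turn 8.59, either way. A call with a gripper value outside its range is refused whole. The fingers move at their own pace and stop on an object; FORCE is the grip in N (left out, the last holds). Time passes only in rows, so rows that do not move let the fingers close. It gives the time, the measured TCP pose, the force and the opening at its end, in the units of the state.
- r.sense(): the state, without advancing time (a new reading comes with each control period).
- viewer.grab_frame(name): name is "side" or "top"; returns the picture (400x640x3 uint8, red, green, blue); there is no depth.
- viewer.camera_params(name): a dict with "intrinsics" (3x3 intrinsics, pixels), "pose" (4x4, takes a point from camera to world coordinates). Camera axes: x right, y up, looking along -z (the intrinsics and any distortion apply to the point x, -y, -z); pixel columns grow to the right and rows downward; lengths in mm; the calibration is good to about 2 mm. A picture is of the moment at which its call begins. camera_params takes no time and is no camera call.
- order.sign_off(): hands the job in, once; it reports no verdict.
The state is a dict: "clock": time; "qpos": joint angles; "qvel": joint speeds; "joint_efforts": joint torques, N m; "eef_pos": TCP position; "tcp_rot": TCP orientation; "contact_force": force on the tool from outside, world axes, zero at the start; "wrist_torque": the same for the moment, N m; "opening": opening from 0.0 (shut) to 1.0 (fully open).
Only numpy, scipy, OpenCV 4.12 (cv2) and the standard library are available. Lean on these libraries where they do the work, as an engineer would, in place of code of your own. Each camera call takes 0.05 s, during which the arm holds its last target.

## Task

The culture plate shelf is parked at the bottom of its little ladder stand. Lift it straight up by its black handle until the pawl behind it has passed the rung above it and tipped back, which you know by feel when it comes up softly against the rubber buffers at the top; then lower it gently until it hangs on that rung, and let go. Do not ram the buffers or force the shelf down, do not let it drop, keep the plate lying on the shelf, and leave the things round the stand alone.

Things in the scene. Friction and masses are not known exactly. Their poses are not given: they have to be found in the camera images.
- stand: The fixed stand: grey base plate 180 x 160 x 12 mm with two upright mast rails at its back. Origin on the work surface, exactly below the middle of the shelf's handle; z is up, x points to the back (from shelf to mast), y to the left along the handle bar. Nothing of it is higher than 200 mm.
- mast (a point): Point midway between the tops of the two mast rails, 172 mm up, 50 mm behind the origin. A steel ladder frame with one rung (10 mm round bar along y) and a head plate with two sprung rubber buffers under it is clamped between the rails. The height at which it is clamped differs every time, over a range of 50 mm, and is NOT given: find it by feel (or look).
- handle (a point): Middle of the black handle bar on top of the shelf's frame, to be held from above: 16 mm thick along the stand's x (pinch it that way), 90 mm long along y, 22 mm high; 240 mm above the work surface when parked. Two 10 mm posts carry it, 33 mm either side of its middle. Axes as the stand's.
- carriage (a joint): Height of the shelf (m) above its parked place, 0 = parked on its feet. Shelf, frame, handle and plate slide straight up and down on the mast, friction about 0.5 N, 0.4 to 0.8 kg in all. The pawl comes to hang on the rung at a height h between 0.019 and 0.069, new every time. Buffers are met at h + 0.028, then give 5 N per mm, 16 mm at most.
- pawl_pin (a point): Pivot of the gravity pawl at the shelf's back: a steel finger reaching 40 mm back, with a counterweight in front. The rung pushes it aside on the way up (under 2 N); it tips back level once past, at h + 0.022. Going down it then lands on the rung and carries the shelf. Lowered sooner, the shelf returns to 0.
- dish_center (a point): Centre of the culture plate (round closed plastic dish, 93 mm across, 16 mm high) that lies loose on the shelf, 60 mm in front of the handle; the shelf's top is 40 mm above the work surface when parked and has a rim 8 mm high on its front and sides.
- bottle: White reagent bottle with a ribbed cap, 47 mm across, 100 mm high, standing about 150 mm to the left of the stand's origin; origin under its centre. Leave it alone.
- marker: Marker pen, 131 mm long and 11 mm thick, lying at the right of the stand; origin under its centre. Leave it alone.
- tin: Round tin, 113 mm across and 44 mm high, on the right; origin under its centre. Leave it alone.
- plates: Stack of closed culture plates, 97 mm across and 77 mm high, on the right behind the tin; origin under its centre. Leave it alone.

How it is judged (in metres and radians):
On the way:
1. the shelf is lifted more than 38 mm off its parked position (value of joint carriage above 0.038 m), for 0.2 s.
At the end, for the whole second after the job is handed in: The shelf is let go and at rest, hanging by its pawl on the rung (15 to 73 mm above its parked height, slower than 5 mm/s, its load of more than 1.5 N resting on the stand), and the culture plate lies flat on the shelf (value of joint carriage between 0.015 and 0.073 m and velocity of joint carriage between -0.005 and 0.005 m/s and contact force between stand and anything else above 1.5 N and z of dish_center in the frame of handle between -0.202 and -0.18 m and angle between dish_center's own z axis and vertical below 0.1 rad); the robot touches nothing.
It fails at once if the stand (rung, buffers or any part) was loaded with more than 20 N: buffers rammed or shelf forced down (contact force between stand and anything else above 20 N).
It fails at once if the shelf dropped: it went down faster than 0.2 m/s (velocity of joint carriage below -0.2 m/s).
It fails at once if a bystander (reagent bottle, marker pen, tin or stack of plates) was moved by more than 20 mm (distance of any of bottle, marker, tin, plates from where it was at the start of the episode above 0.02 m).
It also fails if it takes over 54 s, if anything falls off the work surface, if the arm or the gripper's body presses on something with over 40 N, if the wrist force passes 120 N, or if a joint passes its speed limit or range.

## Working session

There is one attempt and no reset: what is moved stays moved. The work goes in short steps, Python scripts to look and compute and a shell command to move; the robot and the scene stay as the last step left them, time stands still between calls to the robot, and variables do not carry over. Pictures are saved under pics/ and viewed, and the job is handed in when it is done.

```bash
mkdir -p pics; ls; python3 - <<'E'
from rig import r, viewer, order
import cv2
print(r.sense())
for n in ("side","top"):
    p=viewer.camera_params(n); print(n,p)
    cv2.imwrite(f"pics/{n}0.png",viewer.grab_frame(n)[:,:,::-1])
E
```

```text
pics
{'clock': 0.0, 'qpos': array([ 1.31360053e+00,  3.53637811e-01,  1.63415266e+00, -5.48605456e-06,
        1.15518460e+00, -2.41798224e-03]), 'qvel': array([ 0.0004704 , -0.00118145, -0.00070617, -0.00038123, -0.00057391,
       -0.0006666 ]), 'joint_efforts': array([-1.30407298e-03, -6.05268574e+01, -3.42049563e+01, -1.50485653e-05,
        9.74100869e-03, -1.02722464e-05]), 'eef_pos': array([157.41673869, 604.38527464, 252.56018661]), 'tcp_rot': array([-3.14021024e+00,  1.67330408e-06,  2.88681706e+00]), 'contact_force': array([-0.32041466,  0.44881139,  0.02990614]), 'wrist_torque': array([ 0.01332189,  0.01823839, -0.03743128]), 'opening': 1.0045769390117667}
side {'intrinsics': array([[456.71651261,   0.        , 330.45816005],
       [  0.        , 456.71651261, 201.40471235],
       [  0.        ,   0.        ,   1.        ]]), 'pose': array([[ 8.63200490e-01,  3.06819079e-01, -4.00932622e-01,
         2.37735263e+01],
       [-5.04739538e-01,  5.41905119e-01, -6.71994674e-01,
        -8.29827336e+02],
       [ 1.10866537e-02,  7.82432678e-01,  6.22636484e-01,
         9.01219255e+02],
       [ 0.00000000e+00,  0.00000000e+00,  0.00000000e+00,
         1.00000000e+00]])}
top {'intrinsics': array([[413.75755774,   0.        , 315.62116393],
       [  0.        , 413.75755774, 202.28362319],
       [  0.        ,   0.        ,   1.        ]]), 'pose': array([[ 3.54507402e-03,  9.96133378e-01, -8.77822673e-02,
         3.65609619e+02],
       [-9.99853012e-01,  2.05836330e-03, -1.70210749e-02,
        -5.73045249e+01],
       [-1.67745730e-02,  8.78297054e-02,  9.95994255e-01,
         1.46482286e+03],
       [ 0.00000000e+00,  0.00000000e+00,  0.00000000e+00,
         1.00000000e+00]])}
```

View pics/side0.png

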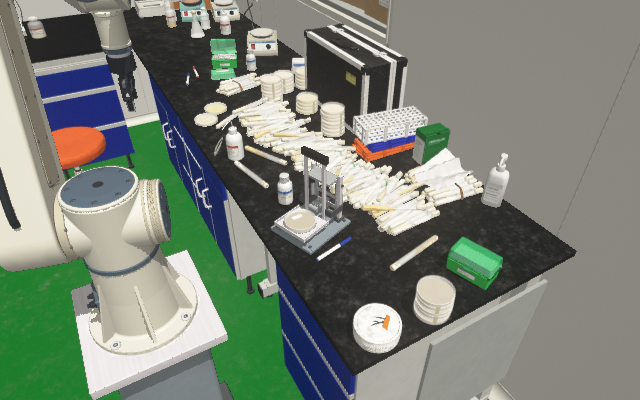

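View pics/top0.png

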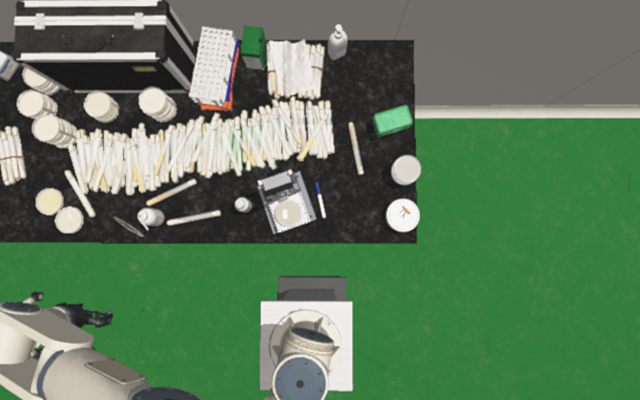

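The stand is at about (312,205) in the side picture and (287,200) in the top one. I'll enlarge both.

```bash
python3 - <<'E'
import cv2
a=cv2.imread("pics/side0.png")[135:260,260:370]; cv2.imwrite("pics/sc.png",cv2.resize(a,None,fx=4.8,fy=4.8,interpolation=cv2.INTER_CUBIC))
a=cv2.imread("pics/top0.png")[160:240,225:335]; cv2.imwrite("pics/tc.png",cv2.resize(a,None,fx=7,fy=7,interpolation=cv2.INTER_CUBIC))
E
```

```text
(no output)
```

View pics/sc.png

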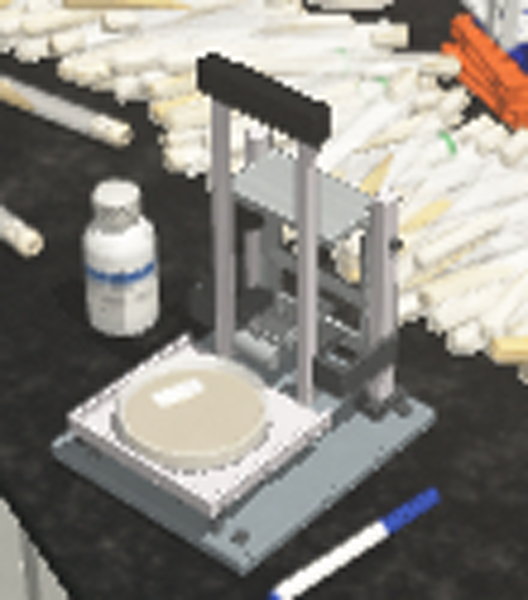

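View pics/tc.png

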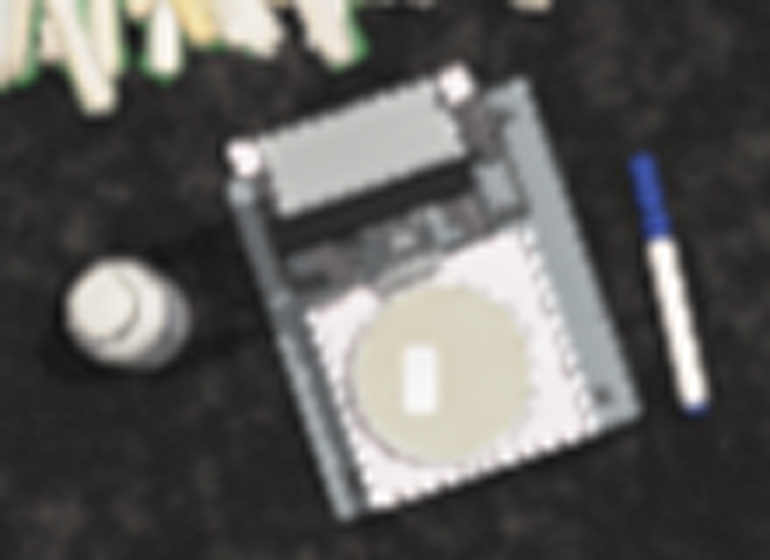

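```bash
cat > h.py <<'E'
import numpy as np
from rig import r, viewer
def ray(n,u,v):
    p=viewer.camera_params(n);K=p["intrinsics"];T=p["pose"]
    d=np.array([(u-K[0,2])/K[0,0],-(v-K[1,2])/K[1,1],-1]);return T[:3,3],T[:3,:3]@d
def atz(n,u,v,z):
    o,d=ray(n,u,v);return o+d*(z-o[2])/d[2]
def proj(n,P):
    p=viewer.camera_params(n);K=p["intrinsics"];T=p["pose"]
    c=T[:3,:3].T@(np.array(P)-T[:3,3]);return np.array([K[0,2]+K[0,0]*c[0]/-c[2],K[1,2]-K[1,1]*c[1]/-c[2]])
E
python3 - <<'E'
from h import *
S=lambda u,v:(260+u/4.8-.4,135+v/4.8-.4)
T=lambda u,v:(225+u/7-.43,160+v/7-.43)
print("bar side",atz("side",*S(264,99),240),"top",atz("top",*T(379,205),251))
a=atz("side",*S(200,93),229);b=atz("side",*S(310,147),229)
print("bar ends front-bottom",a,b,np.linalg.norm(a-b),np.arctan2(*(a-b)[[1,0]]))
a=atz("top",*T(243,157),172);b=atz("top",*T(455,83),172)
print("mast",a,b,(a+b)/2,np.linalg.norm(a-b),np.arctan2(*(a-b)[[1,0]]))
c=[(525,80),(640,412),(345,518)]
for q in c: print("base",atz("top",*T(*q),12))
for q in [(53,450),(243,573),(435,412)]: print("base side",atz("side",*S(*q),12))
E
```

```text
bar side [512.45814672  75.02184974 240.        ] top [512.2432118   72.78409736 251.        ]
bar ends front-bottom [492.04565536 113.27131194 229.        ] [519.27554978  35.43750389 229.        ] 82.4594980898332 1.9073344953225324
mast [543.49472592 142.95687999 172.        ] [577.30725444  47.50343604 172.        ] [560.40099018  95.23015801 172.        ] 101.26523118642469 1.911235051468537
base [605.07338178  24.93126183  12.        ]
base [436.72107587 -34.00445615  12.        ]
base [383.17448739 113.66591813  12.        ]
base side [381.68586724 106.99274943  12.        ]
base side [431.95178984 -41.86241384  12.        ]
base side [601.65411983  22.4729376   12.        ]
```

Stand yaw comes out near 0.341 rad, and the handle near (512.8, 75.5), with both cameras and the mast agreeing to within 4 mm. The tool yaw has to be 1.912. I'll raise and turn first, about +56° around tool z.

```bash
python3 -m inch '[[1,0,0,-12,0,0,7],[1,0,0,-12,0,0,7],[1,0,0,-12,0,0,7],[1,0,0,-12,0,0,7],[1,0,0,-12,0,0,7],[1,0,0,-12,0,0,7],[1,0,0,-12,0,0,7],[1,0,0,-12,0,0,7]]'
cat >> h.py <<'E'
from scipy.spatial.transform import Rotation as Ro
def rem(x,y,z,yaw=1.912):
    s=r.sense();A=Ro.from_euler('xyz',s["tcp_rot"]);d=A.inv().apply(np.array([x,y,z])-s["eef_pos"])
    t=(A.inv()*Ro.from_euler('xyz',[np.pi,0,yaw])).as_rotvec(degrees=True)
    print("pos",s["eef_pos"].round(1),"shift",d.round(1),"turn",t.round(2),"F",s["contact_force"].round(2),"op",round(s["opening"],3),"t",round(s["clock"],2))
E
python3 -c "
from h import *
rem(512.8,75.5,330)"
```

```text
clock: 0.9
eef_pos: [156.7, 601.8, 346.0]
tcp_rot: [-3.135, 0.011, 1.873]
contact_force: [-1.1, 0.8, -0.0]
opening: 1.003
pos [156.7 601.8 346. ] shift [-608.1  183.7   21.5] turn [-0.41  0.62 -2.26] F [-1.12  0.83 -0.02] op 1.003 t 0.9
```

```bash
python3 -m inch '[[1,-43,13,0,0,0,0],[1,-43,13,0,0,0,0],[1,-43,13,0,0,0,0],[1,-43,13,0,0,0,0],[1,-43,13,0,0,0,0],[1,-43,13,0,0,0,0],[1,-43,13,0,0,0,0],[1,0,0,0,0,0,0]]'
python3 -c "
from h import *
rem(512.8,75.5,330)"
```

```text
clock: 1.7
eef_pos: [336.1, 331.9, 347.3]
tcp_rot: [-3.135, 0.011, 1.871]
contact_force: [-0.4, -0.4, 0.9]
opening: 1.001
pos [336.1 331.9 347.3] shift [-296.9   93.2   20. ] turn [-0.42  0.65 -2.36] F [-0.36 -0.38  0.87] op 1.001 t 1.7
```

```bash
python3 -m inch '[[1,-43,13,0,0,0,-1],[1,-43,13,0,0,0,-1],[1,-43,13,0,0,0,0],[1,-43,13,0,0,0,0],[1,-43,13,0,0,0,0],[1,-43,13,0,0,0,0],[1,-20,7,0,0,0,0],[1,0,0,0,0,0,0]]'
python3 -c "
from h import *
rem(512.8,75.5,330)"
```

```text
clock: 2.5
eef_pos: [511.0, 89.2, 347.9]
tcp_rot: [-3.133, 0.008, 1.909]
contact_force: [-0.1, 0.6, 0.6]
opening: 0.996
pos [511.   89.2 347.9] shift [-13.4  -2.7  18. ] turn [-0.48  0.49 -0.15] F [-0.12  0.62  0.62] op 0.996 t 2.5
```

```bash
python3 -m inch '[[1,-14,-3,18,-0.5,0.5,0],[1,0,0,25,0,0,0],[1,0,0,0,0,0,0]]'
python3 - <<'E'
from h import *
import cv2
rem(512.8,75.5,244)
a=viewer.grab_frame("side")[60:260,230:400,::-1]; cv2.imwrite("pics/s1.png",cv2.resize(a,None,fx=3,fy=3,interpolation=cv2.INTER_CUBIC))
E
```

```text
clock: 2.8
eef_pos: [512.2, 76.4, 303.7]
tcp_rot: [3.141, -0.002, 1.909]
contact_force: [-0.5, 0.1, 0.2]
opening: 1.001
pos [512.2  76.4 303.7] shift [-1.2  0.3 59.7] turn [ 0.03 -0.12 -0.2 ] F [-0.48  0.13  0.2 ] op 1.001 t 2.8
```

View pics/s1.png

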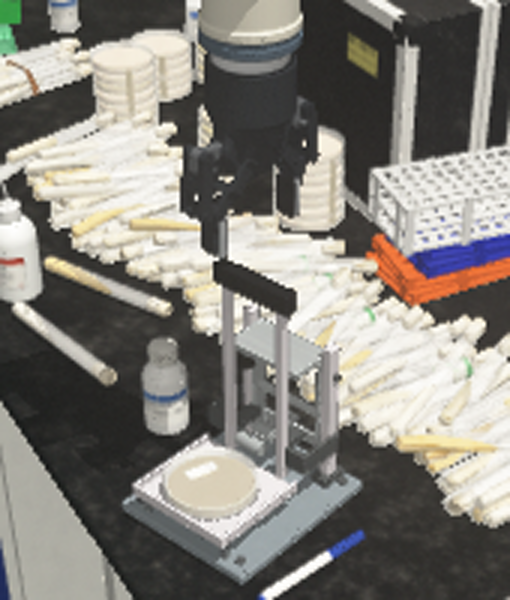

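The fingers straddle the bar: tips at about (215,250) and (287,212), bar at (255,287). I'll descend.

```bash
python3 -m inch '[[1,0,0,20,0,0,0],[1,0,0,20,0,0,0],[1,0,0,17,0,0,0],[1,0,0,0,0,0,0]]'
python3 - <<'E'
from h import *
import cv2
rem(512.8,75.5,244)
a=viewer.grab_frame("side")[80:230,260:370,::-1]; cv2.imwrite("pics/s2.png",cv2.resize(a,None,fx=4,fy=4,interpolation=cv2.INTER_CUBIC))
a=viewer.grab_frame("top")[150:240,225:335,::-1]; cv2.imwrite("pics/t2.png",cv2.resize(a,None,fx=6,fy=6,interpolation=cv2.INTER_CUBIC))
E
```

```text
clock: 3.25
eef_pos: [514.6, 81.1, 252.4]
tcp_rot: [3.133, -0.001, 1.913]
contact_force: [-0.0, 0.2, -0.8]
opening: 1.0
pos [514.6  81.1 252.4] shift [-4.7 -3.7  8.4] turn [ 0.51 -0.07  0.05] F [-0.    0.17 -0.77] op 1.0 t 3.25
```

View pics/s2.png

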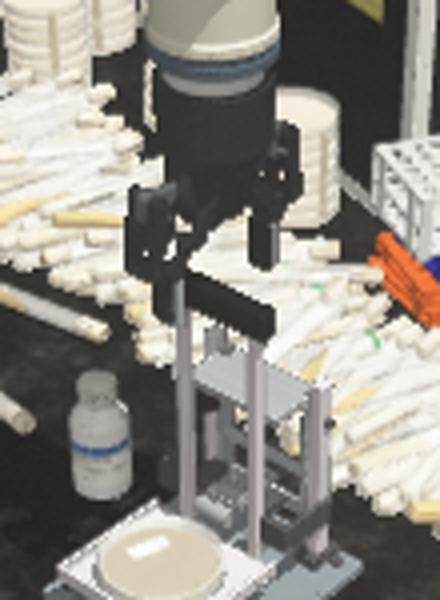

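View pics/t2.png

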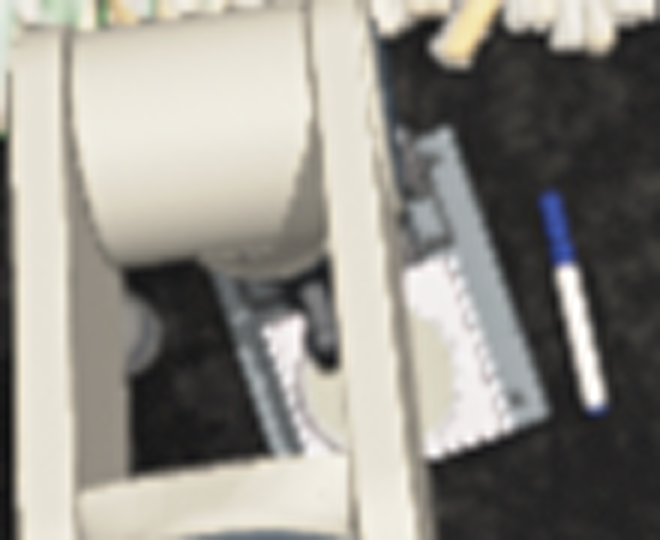

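The front finger is at (165,295) and the rear one at (263,240), with the bar between them. The tool has drifted about 6 mm, so I'll correct that and come down the rest.

```bash
python3 -m inch '[[1,-5,-4,8,0.5,0,0],[1,0,0,0,0,0,0]]'
python3 - <<'E'
from h import *
rem(512.8,75.5,244)
E
```

```text
clock: 3.55
eef_pos: [514.9, 75.4, 248.4]
tcp_rot: [3.136, 0.0, 1.914]
contact_force: [0.6, -0.9, -0.0]
opening: 1.003
pos [514.9  75.4 248.4] shift [ 0.8 -2.   4.4] turn [0.35 0.01 0.1 ] F [ 0.64 -0.89 -0.04] op 1.003 t 3.55
```

```bash
python3 -m inch '[[1,1,-2,4,0.3,0,0],[1,0,0,0,0,0,0]]'; python3 -m inch '[[0.5,0,0,0,0,0,0],[0.3,0,0,0,0,0,0],[0.22,0,0,0,0,0,0],[0.22,0,0,0,0,0,0]]' 20
python3 - <<'E'
from h import *
rem(512.8,75.5,244)
E
```

```text
clock: 3.75
eef_pos: [513.0, 75.5, 245.1]
tcp_rot: [3.14, 0.0, 1.913]
contact_force: [1.0, 0.2, -0.2]
opening: 0.997
clock: 4.15
eef_pos: [513.3, 75.5, 245.5]
tcp_rot: [3.139, 0.0, 1.913]
contact_force: [-0.6, 1.3, -0.5]
opening: 0.333
pos [513.3  75.5 245.5] shift [ 0.1 -0.4  1.5] turn [0.14 0.03 0.05] F [-0.65  1.27 -0.51] op 0.333 t 4.15
```

```bash
python3 -m inch '[[0.1,0,0,0,0,0,0],[0,0,0,0,0,0,0],[0,0,0,0,0,0,0],[0,0,0,0,0,0,0]]' 20
python3 - <<'E'
from h import *
import cv2
rem(512.8,75.5,244)
a=viewer.grab_frame("side")[80:230,260:370,::-1]; cv2.imwrite("pics/s3.png",cv2.resize(a,None,fx=4,fy=4,interpolation=cv2.INTER_CUBIC))
E
```

```text
clock: 4.55
eef_pos: [514.5, 75.9, 245.8]
tcp_rot: [3.137, 0.0, 1.913]
contact_force: [1.3, 0.9, -1.0]
opening: 0.18
pos [514.5  75.9 245.8] shift [ 0.1 -1.7  1.7] turn [0.29 0.03 0.04] F [ 1.35  0.91 -1.02] op 0.18 t 4.55
```

View pics/s3.png

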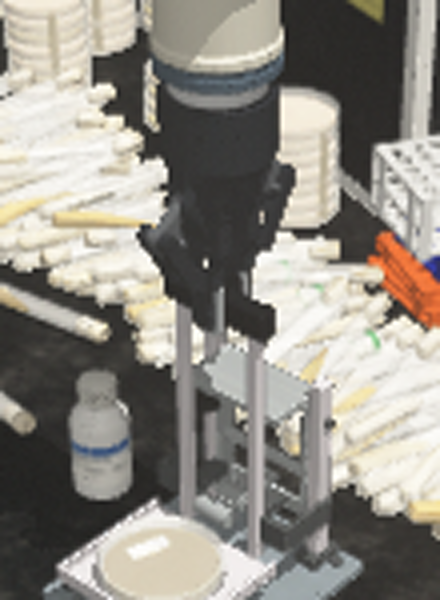

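The bar is gripped at (225,315), near its middle; the opening of 0.18 is 15 mm, as expected. I'll firm up the grip and start lifting.

```bash
python3 -m inch '[[0,0,0,0,0,0,0],[0,0,0,0,0,0,0],[0,0,0,-2,0,0,0],[0,0,0,-3,0,0,0],[0,0,0,-3,0,0,0],[0,0,0,0,0,0,0]]' 60
python3 - <<'E'
from h import *
rem(514.5,75.9,245.8)
E
```

```text
clock: 5.2
eef_pos: [514.5, 76.0, 253.0]
tcp_rot: [3.137, 0.0, 1.913]
contact_force: [3.8, 0.9, -6.2]
opening: 0.177
pos [514.5  76.  253. ] shift [-0.1 -0.   7.2] turn [0.26 0.02 0.03] F [ 3.83  0.92 -6.21] op 0.177 t 5.2
```

```bash
python3 -m inch '[[0,0,0,-4,0,0,0],[0,0,0,-4,0,0,0],[0,0,0,-4,0,0,0],[0,0,0,-4,0,0,0],[0,0,0,-4,0,0,0],[0,0,0,-4,0,0,0],[0,0,0,-4,0,0,0],[0,0,0,0,0,0,0]]'
python3 - <<'E'
from h import *
import cv2
rem(514.5,75.9,245.8)
a=viewer.grab_frame("side")[80:250,260:370,::-1]; cv2.imwrite("pics/s4.png",cv2.resize(a,None,fx=4,fy=4,interpolation=cv2.INTER_CUBIC)[:600])
E
```

```text
clock: 6.0
eef_pos: [514.4, 76.0, 282.7]
tcp_rot: [3.137, 0.0, 1.913]
contact_force: [3.5, 0.9, -6.1]
opening: 0.178
pos [514.4  76.  282.7] shift [-0.1 -0.1 36.9] turn [0.28 0.02 0.03] F [ 3.49  0.91 -6.08] op 0.178 t 6.0
```

View pics/s4.png

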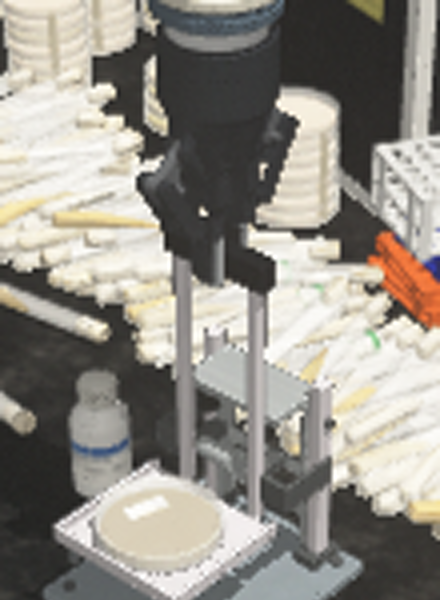

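The shelf is up with the dish in place at (160,525), and the load is a steady 6 N. From here I'll go in small steps.

```bash
python3 -m inch '[[0,0,0,-2,0,0,0],[0,0,0,-2,0,0,0],[0,0,0,-2,0,0,0],[0,0,0,-2,0,0,0],[0,0,0,0,0,0,0]]'; python3 -m inch '[[0,0,0,-1,0,0,0],[0,0,0,-1,0,0,0],[0,0,0,0,0,0,0]]'
```

```text
clock: 6.55
eef_pos: [514.4, 75.9, 290.1]
tcp_rot: [3.137, 0.0, 1.913]
contact_force: [3.9, 1.3, -7.4]
opening: 0.177
clock: 6.85
eef_pos: [514.5, 75.9, 291.7]
tcp_rot: [3.137, 0.0, 1.913]
contact_force: [3.7, 1.2, -6.3]
opening: 0.176
```

```bash
python3 -m inch '[[0,0,0,-1,0,0,0],[0,0,0,-1,0,0,0],[0,0,0,0,0,0,0]]'
```

```text
clock: 7.15
eef_pos: [514.5, 75.9, 293.3]
tcp_rot: [3.137, 0.0, 1.913]
contact_force: [4.1, 0.9, -5.3]
opening: 0.172
```

```bash
python3 -m inch '[[0,0,0,-1,0,0,0],[0,0,0,-1,0,0,0],[0,0,0,0,0,0,0]]'
```

```text
clock: 7.45
eef_pos: [514.4, 75.9, 295.0]
tcp_rot: [3.137, 0.0, 1.913]
contact_force: [4.0, 0.3, -5.6]
opening: 0.173
```

```bash
python3 -m inch '[[0,0,0,-1,0,0,0],[0,0,0,-1,0,0,0],[0,0,0,-1,0,0,0],[0,0,0,0,0,0,0]]'
```

```text
clock: 7.85
eef_pos: [514.4, 75.9, 297.7]
tcp_rot: [3.137, 0.0, 1.913]
contact_force: [5.3, 0.8, -5.7]
opening: 0.179
```

```bash
python3 -m inch '[[0,0,0,-1,0,0,0],[0,0,0,-1,0,0,0],[0,0,0,-1,0,0,0],[0,0,0,0,0,0,0]]'; python3 - <<'E'
from h import *
import cv2
a=viewer.grab_frame("side")[80:250,260:370,::-1]; cv2.imwrite("pics/s5.png",cv2.resize(a,None,fx=4,fy=4,interpolation=cv2.INTER_CUBIC)[:600])
E
```

```text
clock: 8.25
eef_pos: [514.4, 75.9, 300.4]
tcp_rot: [3.137, 0.0, 1.913]
contact_force: [4.2, 1.9, -7.0]
opening: 0.177
```

View pics/s5.png

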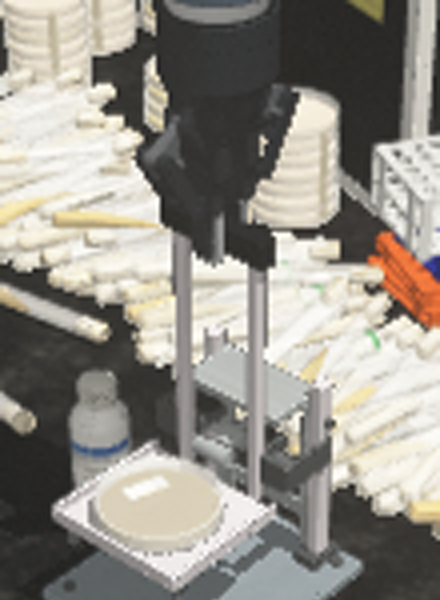

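The shelf is about 55 mm up and the dish lies level at (158,508). There's no sign of the buffers yet.

```bash
python3 -m inch '[[0,0,0,-1,0,0,0],[0,0,0,-1,0,0,0],[0,0,0,-1,0,0,0],[0,0,0,0,0,0,0]]'
```

```text
clock: 8.7
eef_pos: [514.4, 76.0, 302.9]
tcp_rot: [3.137, 0.0, 1.913]
contact_force: [4.0, 1.1, -6.3]
opening: 0.178
```

```bash
python3 -m inch '[[0,0,0,-1,0,0,0],[0,0,0,-1,0,0,0],[0,0,0,0,0,0,0]]'
```

```text
clock: 9.0
eef_pos: [514.4, 76.0, 303.6]
tcp_rot: [3.137, 0.0, 1.913]
contact_force: [5.5, 1.2, -10.1]
opening: 0.179
```

```bash
python3 -m inch '[[0,0,0,-1,0,0,0],[0,0,0,-1,0,0,0],[0,0,0,0,0,0,0]]'
```

```text
clock: 9.3
eef_pos: [514.4, 75.9, 303.6]
tcp_rot: [3.138, 0.0, 1.913]
contact_force: [7.3, 1.5, -9.6]
opening: 0.175
```

The tool has stopped at about 57.8 mm of lift, with some 4 N extra. One more mild push will confirm that this is the buffers.

```bash
python3 -m inch '[[0,0,0,-1.5,0,0,0],[0,0,0,-1.5,0,0,0],[0,0,0,0,0,0,0]]'; python3 - <<'E'
from h import *
import cv2
a=viewer.grab_frame("side")[80:250,260:370,::-1]; cv2.imwrite("pics/s6.png",cv2.resize(a,None,fx=4,fy=4,interpolation=cv2.INTER_CUBIC)[:600])
E
```

```text
clock: 9.6
eef_pos: [514.4, 75.9, 304.0]
tcp_rot: [3.139, -0.0, 1.913]
contact_force: [6.1, 1.3, -12.0]
opening: 0.172
```

View pics/s6.png

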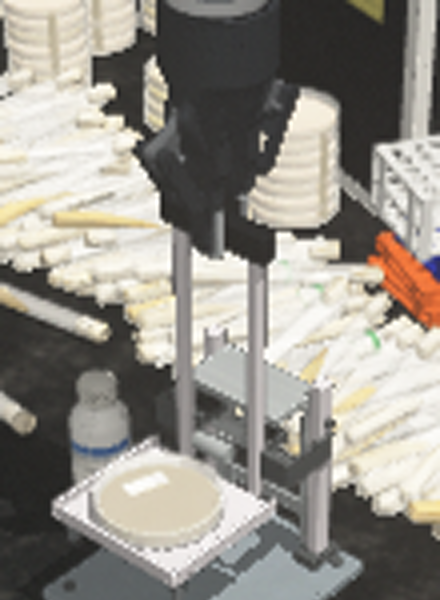

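The extra 0.4 mm gave about 2.4 N, the buffers' stiffness of 5 N/mm. They were met near TCP z 303, so the shelf should hang near z 275. I'll lower it gently.

```bash
python3 -m inch '[[0,0,0,3,0,0,0],[0,0,0,3,0,0,0],[0,0,0,3,0,0,0],[0,0,0,3,0,0,0],[0,0,0,3,0,0,0],[0,0,0,3,0,0,0],[0,0,0,0,0,0,0]]'
```

```text
clock: 10.35
eef_pos: [514.5, 76.0, 284.2]
tcp_rot: [3.139, -0.0, 1.913]
contact_force: [4.4, 0.3, -7.4]
opening: 0.172
```

```bash
python3 -m inch '[[0,0,0,1,0,0,0],[0,0,0,1,0,0,0],[0,0,0,1,0,0,0],[0,0,0,1,0,0,0],[0,0,0,0,0,0,0]]'
```

```text
clock: 10.85
eef_pos: [514.5, 75.9, 279.6]
tcp_rot: [3.139, -0.0, 1.912]
contact_force: [4.5, 0.8, -6.8]
opening: 0.182
```

```bash
python3 -m inch '[[0,0,0,1,0,0,0],[0,0,0,1,0,0,0],[0,0,0,0,0,0,0]]'
```

```text
clock: 11.15
eef_pos: [514.5, 75.9, 277.4]
tcp_rot: [3.139, -0.0, 1.913]
contact_force: [5.5, 1.3, -7.3]
opening: 0.175
```

```bash
python3 -m inch '[[0,0,0,1,0,0,0],[0,0,0,1,0,0,0],[0,0,0,0,0,0,0]]'
```

```text
clock: 11.45
eef_pos: [514.5, 75.9, 275.3]
tcp_rot: [3.139, -0.0, 1.913]
contact_force: [4.4, 0.9, -7.0]
opening: 0.173
```

```bash
python3 -m inch '[[0,0,0,1,0,0,0],[0,0,0,0,0,0,0]]'
```

```text
clock: 11.65
eef_pos: [514.5, 76.0, 274.7]
tcp_rot: [3.139, -0.0, 1.913]
contact_force: [2.9, 1.2, -4.4]
opening: 0.175
```

```bash
python3 -m inch '[[0,0,0,1,0,0,0],[0,0,0,0,0,0,0]]'
```

```text
clock: 11.85
eef_pos: [514.5, 75.9, 274.7]
tcp_rot: [3.139, -0.0, 1.913]
contact_force: [2.2, 0.6, -2.8]
opening: 0.172
```

```bash
python3 -m inch '[[0,0,0,0.7,0,0,0],[0,0,0,0,0,0,0]]'
```

```text
clock: 12.05
eef_pos: [514.5, 75.9, 274.6]
tcp_rot: [3.138, 0.0, 1.913]
contact_force: [1.7, 1.4, -0.2]
opening: 0.174
```

The pawl has landed at TCP z 274.7 as predicted (h ≈ 29 mm) and the load is off the gripper. I'll release.

```bash
python3 -m inch '[[0.25,0,0,0,0,0,0],[0.35,0,0,0,0,0,0],[0.6,0,0,0,0,0,0],[1,0,0,0,0,0,0],[1,0,0,0,0,0,0],[1,0,0,0,0,0,0],[1,0,0,0,0,0,0]]' 20; python3 - <<'E'
from h import *
import cv2
rem(512.8,75.5,274.6)
a=viewer.grab_frame("side")[80:250,260:370,::-1]; cv2.imwrite("pics/s7.png",cv2.resize(a,None,fx=4,fy=4,interpolation=cv2.INTER_CUBIC)[:600])
E
```

```text
clock: 12.75
eef_pos: [513.8, 75.8, 274.1]
tcp_rot: [3.14, -0.0, 1.913]
contact_force: [-0.0, 0.4, 0.3]
opening: 1.0
pos [513.8  75.8 274.1] shift [ 0.1 -1.  -0.5] turn [ 0.11 -0.01  0.05] F [-0.01  0.44  0.3 ] op 1.0 t 12.75
```

View pics/s7.png

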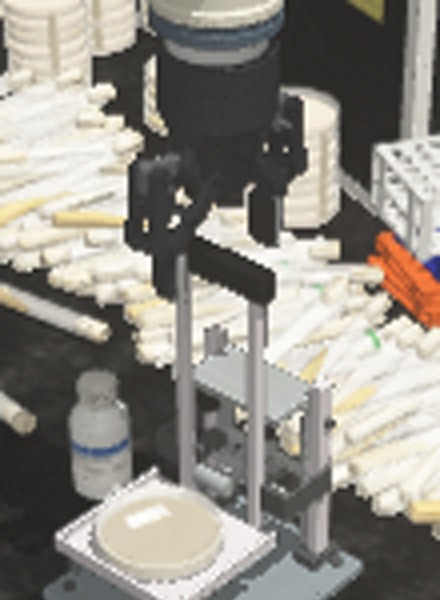

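The jaws are open, and the shelf hangs with its bar at (230,265) and the dish flat at (158,530). I'll back straight up.

```bash
python3 -m inch '[[1,0,0,-10,0,0,0],[1,0,0,-20,0,0,0],[1,0,0,-25,0,0,0],[1,0,0,-25,0,0,0],[1,0,0,0,0,0,0],[1,0,0,0,0,0,0],[1,0,0,0,0,0,0]]' ; python3 - <<'E'
from h import *
import cv2
rem(512.8,75.5,274.6)
a=viewer.grab_frame("side")[80:250,260:370,::-1]; cv2.imwrite("pics/s8.png",cv2.resize(a,None,fx=4,fy=4,interpolation=cv2.INTER_CUBIC)[:600])
cv2.imwrite("pics/s8f.png",viewer.grab_frame("side")[:,:,::-1])
E
```

```text
clock: 13.5
eef_pos: [513.4, 75.7, 359.7]
tcp_rot: [3.139, 0.0, 1.913]
contact_force: [-0.7, -0.0, -1.1]
opening: 1.0
pos [513.4  75.7 359.7] shift [ 0.  -0.8 85.1] turn [0.13 0.   0.05] F [-0.68 -0.01 -1.07] op 1.0 t 13.5
```

View pics/s8.png

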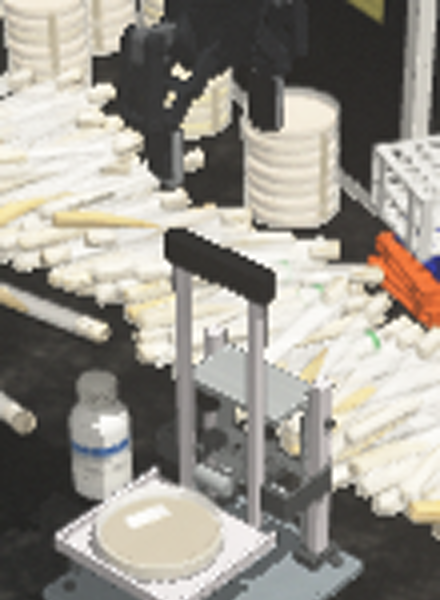

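View pics/s8f.png

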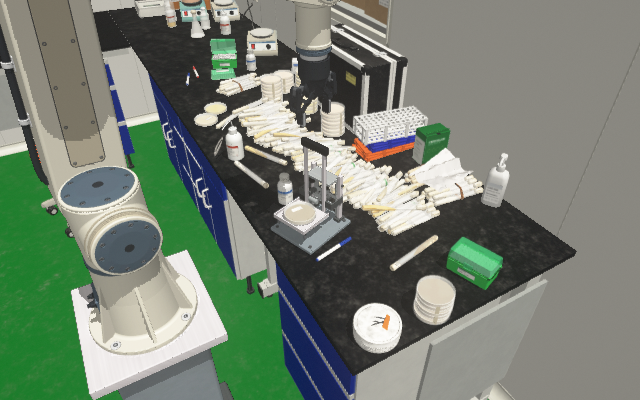

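The shelf hangs raised with the gripper clear of it: bar at (220,265) in the crop, same place as before I backed off. The dish lies flat and the bottle, marker, tin and plates haven't moved. I'll hand it in.

```bash
python3 -c "
from rig import order
print(order.sign_off())"
```

```text
the job is handed in; nothing more can be done
None
```

The shelf is hanging by its pawl on the rung, about 29 mm above where it was parked, and I've handed the job in. It took about 13.5 s of the 54 s; the hand-in reported no verdict.

- **Lift:** I gripped the black handle from above and raised the shelf until it met the buffers at about 57 mm. I pushed lightly once more to be sure: 0.4 mm more gave about 2.4 N, which matches their stated stiffness. I estimate about 6 N on the buffers at most, well under the 20 N limit.
- **Lowering:** I came down slowly. The pawl landed at about 29 mm, where the buffer contact said it should, and the load on the gripper fell from 7 N to about 0. Then I opened the jaws and backed straight up 85 mm.
- **Last checks:** After I let go, the pictures show the shelf staying up, the culture plate lying flat on it, and the bottle, marker, tin and plates where they were. The gripper is well clear of the handle, with only about 1 N read at the wrist.
- **Disagreements:** The position estimates for the handle differed by up to about 4 mm, mostly along the bar, where it didn't matter. While I held the handle there was a steady sideways pull, mostly 4–5 N and up to 7 N at the buffers. It was gone after release.

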